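# Sort the condiments and kitchen odds into their holders

### The job

Put the things right in front of you away where they belong: stand the pepper mill in the wide hole and the salt shaker in the narrow hole of the wooden block, and put the egg timer in the larger and the bottle stopper in the smaller compartment of the low white tray. Set each down upright the way it stands now, right down on the floor of its place, without dropping or toppling it, and leave the spice jar and the sauce bottle where they are.

Things in the scene. Friction and masses are not known exactly. Their poses are not given: they have to be found in the camera images.
- pepper_mill: Turned brown wooden pepper mill, standing upright, the tallest of the things to put away: 170 mm high. Body up to 58 mm in diameter (z 0 to 122), then a rounded head 48 mm in diameter at z 123 to 159 (grip it at z 140), then a small steel knob 12 mm wide to z 170. The head does not turn. 0.13 to 0.23 kg. Origin: centre of its underside, z up.
- salt_shaker: Glass salt shaker with a grey top, standing upright: 44 mm in diameter up to z 74, narrowing to 34 mm at the top, 90 mm high, about 0.1 kg; grip it at z 60. Origin: centre of its underside, z up. All listed things are within 0.85 m of the robot; a mill, shaker and jars crowded together far to the left belong to the room and are not meant.
- egg_timer: Round cream-coloured mechanical egg timer, standing on its base: drum 59 mm in diameter from z 0 to 44, on top a grip bar 40 mm long and 4 mm thick to z 52. About 0.12 kg. The dial is stiff and is not turned; grip round the drum with the fingertips at about z 27. Origin: centre of its underside, z up.
- bottle_stopper: Cork bottle stopper standing on its wide wooden cap: cap 36 mm in diameter, z 0 to 16; cork plug 22 mm in diameter, z 16 to 37 (grip the plug, fingertips at z 21). 12 g. Origin: centre of its underside, z up.
- cruet_block: Fixed brown wooden block on the worktop, 92 mm (x) by 166 mm (y) by 40 mm high, with two round holes open at the top and 32 mm deep (their floor is 8 mm above the worktop). Wide hole, 74 mm in diameter, centre at x 0, y +38 mm of the block; narrow hole, 60 mm in diameter, centre at x 0, y -45 mm. Origin: centre of the underside; it may be turned to any yaw.
- odds_tray: Fixed low white ceramic tray, 88 mm (x) by 151 mm (y), walls 5 mm thick and 20 mm high, floor 5 mm above the worktop, parted in two compartments by a wall. Larger compartment 78 by 78 mm inside, centre at x 0, y +31.5 mm of the tray; smaller compartment 78 mm (x) by 58 mm (y), centre at x 0, y -41.5 mm. Origin: centre of the underside; it may be turned to any yaw.
- spice_jar: Bystander: glass spice jar with a green cap and a label, 46 mm in diameter, 106 mm high, standing among the things; it stays where it is. Origin: centre of its underside.
- sauce_bottle: Bystander: sauce bottle with a red cap, 59 mm in diameter, 204 mm high, standing behind the work; it stays where it is. Origin: centre of its underside.
Things that resemble listed ones, but are neither listed nor needed, are in the scene too. Of the things shaped like the bottle_stopper, the cork one is meant.

How it is judged (in metres and radians):
At the end, for the whole second after the job is handed in: Each thing upright (0.12 rad) on the floor (4 mm) of its own hole or compartment, within 13 mm of the hole centre (timer 14 mm; stopper 25 mm along, 15 mm across), released, at rest; spice jar and sauce bottle upright within 20 mm of their start (x of pepper_mill in the frame of cruet_block between -0.013 and 0.013 m and y of pepper_mill in the frame of cruet_block between 0.025 and 0.051 m and z of pepper_mill in the frame of cruet_block between 0.004 and 0.012 m and angle between each of pepper_mill, salt_shaker, egg_timer, bottle_stopper, spice_jar, sauce_bottle's own z axis and vertical below 0.12 rad and linear speed of each of pepper_mill, salt_shaker, egg_timer, bottle_stopper below 0.02 m/s and contact force between the fingers and pepper_mill below 0.1 N and x of salt_shaker in the frame of cruet_block between -0.013 and 0.013 m and y of salt_shaker in the frame of cruet_block between -0.058 and -0.032 m and z of salt_shaker in the frame of cruet_block between 0.004 and 0.012 m and contact force between the fingers and salt_shaker below 0.1 N and x of egg_timer in the frame of odds_tray between -0.014 and 0.014 m and y of egg_timer in the frame of odds_tray between 0.0175 and 0.0455 m and z of egg_timer in the frame of odds_tray between 0.001 and 0.009 m and contact force between the fingers and egg_timer below 0.1 N and x of bottle_stopper in the frame of odds_tray between -0.025 and 0.025 m and y of bottle_stopper in the frame of odds_tray between -0.0565 and -0.0265 m and z of bottle_stopper in the frame of odds_tray between 0.001 and 0.009 m and contact force between the fingers and bottle_stopper below 0.1 N and distance of each of spice_jar, sauce_bottle from where it was at the start of the episode below 0.02 m); the robot touches nothing.
It fails at once if one of the four things is toppled (angle between any of pepper_mill, salt_shaker, egg_timer, bottle_stopper's own z axis and vertical above 0.6 rad).
It fails at once if one of the four things is dropped (out of the fingers and faster than 0.8 m/s, a fall of some 3 cm) ((contact force between the fingers and pepper_mill below 0.05 N and linear speed of pepper_mill above 0.8 m/s) or (contact force between the fingers and salt_shaker below 0.05 N and linear speed of salt_shaker above 0.8 m/s) or (contact force between the fingers and egg_timer below 0.05 N and linear speed of egg_timer above 0.8 m/s) or (contact force between the fingers and bottle_stopper below 0.05 N and linear speed of bottle_stopper above 0.8 m/s)).
It fails at once if the spice jar is pushed more than 2 cm from its place or knocked over (distance of spice_jar from where it was at the start of the episode above 0.02 m or angle between spice_jar's own z axis and vertical above 0.3 rad).
It fails at once if the sauce bottle is pushed more than 2 cm from its place or knocked over (distance of sauce_bottle from where it was at the start of the episode above 0.02 m or angle between sauce_bottle's own z axis and vertical above 0.3 rad).
It also fails if it takes over 144 s, if anything falls off the work surface, if the arm or the gripper's body presses on something with over 40 N, if the wrist force passes 120 N, or if a joint passes its speed limit or range.

### The arm

A 6-joint arm with a two-finger parallel gripper is mounted at the origin on a cart in front of the work surface, level with it; the furniture and walls round the work are solid. World frame = base frame: x ahead of the robot, y to its left, z up, the work surface at z = 0. Lengths are in m, angles in degrees, forces in N, time in s.
With the tool pointing down it reaches from about 0.375 to 0.9 m from the base axis. Payload 3.1 kg.
Tool frame: the origin (TCP) lies on the centre line of the jaws, within the pads' length; the fingertips stand 22 mm ahead of it and the grasp point (between the pads) lies 3 mm ahead of it; z points along the fingers, y is the line along which they close (so a half turn about z gives the same grasp; the last joint's range is limited). The gripper opens to 87 mm and grips with 3 to 60 N. Pads are 19 mm wide; open, the fingers measure 117 mm over their backs; the gripper's body (75 mm by 190 mm) begins 51 mm behind the grasp point.
Start: joints at [60.476, 30.224, 82.088, -0, 67.689, -10.227], TCP at [0.207, 0.59, 0.245] pointing down, gripper open.
Joint ranges: [-176.69, 176.69], [-43.24, 126.21], [12.49, 139.97], [-82, 262], [0, 151.66], [-163.58, 163.58]. Speed limits (degrees/s): [159.86, 159.86, 180, 180, 180, 180].

### API

Orientations are given as a 3x3 rotation matrix whose columns are the frame's x, y, z axes.
In Python, from rig import * gives the robot as it stands.
- The arm moves only by the shell command python3 -m jog 'ROWS'. ROWS is text: rows parted by semicolons, each of 7 numbers parted by spaces: the shift along the tool's x, y, z in mm, then the turn, a rotation vector about the tool's x, y, z in rad, then the finger opening in mm, from 0 to 87. In form: tx ty tz ax ay az fingers; .... A call has 1 to 12 rows; each row shifts and turns the commanded pose from where the row before left it, along the tool's axes as they then stand; what a row does not reach is not made up. A row lasts 1/8 s, in which the tool goes at most 62.5 mm and 10.7 degrees, less where a joint would pass 70% of its speed; a pose out of reach is approached as far as the arm can. A call with a gripper value outside its range is refused whole. The fingers move at their own pace and stop on an object; the grip force is fixed at half the most. Time passes only in rows, so rows that do not move let the fingers close. It gives the time, the measured TCP pose, the force, the opening and the grip force at its end, in the units of the state.
- read_state(): the state, without advancing time (a new reading comes with each control period).
- capture(name): name is "side" or "top"; returns a dict with "color" (480x640x3 uint8, red, green, blue), "camera_matrix" (3x3 intrinsics, pixels), "R" (3x3) and "t" (3): a world point X has camera coordinates R X + t. Camera axes: x right, y down, z forward; pixel columns grow to the right and rows downward; lengths in m; the calibration is good to about 2 mm. A picture is of the moment at which its call begins. There is no depth.
- hand_in(): hands the job in; it is judged then, once.
Trained networks look in the newest picture that a camera, given by its name, has taken for a name from the list of things; names that differ only in an ending like _2 or _b are one class to them, and where a whole thing is asked for, a point or a joint stands for the part that bears it (a point fixed in the world has none). Each returns a list of dicts, best first, with "conf" (0 to 1); they miss things now and then, are a little off and sometimes report something else, mostly with a low value. They report only what shows in the picture. A call takes as long as a camera call. They do not tell look-alikes from the thing itself.
- find_in(camera, target): "at" ([x, y, z] in m, in world coordinates, good to about 4 mm: the middle of the surface that is visible of it).
- trace(camera, target): "pixels" (480x640 bool, what is visible of it).
- place_of(camera, target): "at" ([x, y, z] in m, in world coordinates, good to about 4 mm: a listed point, or the origin of a listed thing).
The state is a dict: "time_s": time; "joint_positions": joint angles; "qvel": joint speeds; "tau": joint torques, N m; "position": TCP position; "tcp_rot": TCP orientation; "force": force on the tool from outside, world axes, zero at the start; "moment": the same for the moment, N m; "opening": opening from 0.0 (shut) to 1.0 (fully open); "grasp_force": force on a finger pad.
Only numpy, scipy, OpenCV 4.12 (cv2) and the standard library are available. Lean on these libraries where they do the work, as an engineer would, in place of code of your own. Each camera call takes 0.05 s, during which the arm holds its last target. There are 200 camera calls.

## Working session

There is one attempt and no reset: what is moved stays moved. The work goes in short steps, Python scripts to look and compute and a shell command to move; the robot and the scene stay as the last step left them, time stands still between calls to the robot, and variables do not carry over. Pictures are saved under pics/ and viewed, at most 14 in all, crops included, and the job is handed in when it is done.

```bash
mkdir -p pics; ls
python3 - <<'E'
from rig import *
import cv2,numpy as np
s=read_state();print(s['position'],np.round(s['tcp_rot'],3).tolist(),s['time_s'],s['opening'])
names="pepper_mill salt_shaker egg_timer bottle_stopper cruet_block odds_tray spice_jar sauce_bottle".split()
for c in("top","side"):
    r=capture(c);cv2.imwrite(f"pics/{c}0.png",r["color"][:,:,::-1])
    K,R,t=r["camera_matrix"],r["R"],r["t"]
    print(c,"cam pos",np.round(-R.T@t,3))
    for n in names:
        for d in place_of(c,n):
            p=np.array(d["at"]);q=K@(R@p+t)
            print(n,np.round(p,3),round(d["conf"],2),np.round(q[:2]/q[2]))
E
```

```text
pics
[0.20619074 0.58929792 0.24356324] [[-0.944, 0.33, -0.001], [0.33, 0.944, -0.002], [0.0, -0.002, -1.0]] 0.0 1.0011598495934824
top cam pos [0.39  0.15  1.085]
pepper_mill [0.43  0.363 0.   ] 0.96 [220. 330.]
salt_shaker [ 0.416 -0.05   0.002] 0.65 [424. 336.]
salt_shaker [0.772 0.23  0.   ] 0.61 [287. 169.]
salt_shaker [ 0.573  0.33  -0.003] 0.2 [238. 261.]
bottle_stopper [0.491 0.19  0.   ] 0.72 [305. 300.]
bottle_stopper [0.42  0.08  0.001] 0.58 [359. 335.]
cruet_block [0.562 0.026 0.002] 0.98 [384. 265.]
odds_tray [0.431 0.365 0.002] 0.54 [219. 329.]
spice_jar [ 0.414  0.244 -0.001] 0.95 [279. 338.]
sauce_bottle [ 0.772  0.228 -0.002] 0.91 [288. 170.]
side cam pos [ 0.327 -0.556  0.431]
salt_shaker [ 0.411 -0.047  0.001] 0.72 [245. 343.]
egg_timer [0.594 0.169 0.003] 0.84 [312. 247.]
bottle_stopper [0.416 0.083 0.   ] 0.71 [229. 293.]
bottle_stopper [ 0.496  0.188 -0.007] 0.71 [260. 257.]
cruet_block [0.562 0.031 0.001] 0.74 [324. 289.]
cruet_block [ 0.414 -0.051  0.   ] 0.46 [248. 344.]
odds_tray [ 0.573  0.333 -0.002] 0.61 [276. 217.]
spice_jar [0.414 0.241 0.002] 0.94 [211. 249.]
sauce_bottle [ 0.77   0.228 -0.003] 0.61 [379. 221.]
```

View pics/top0.png

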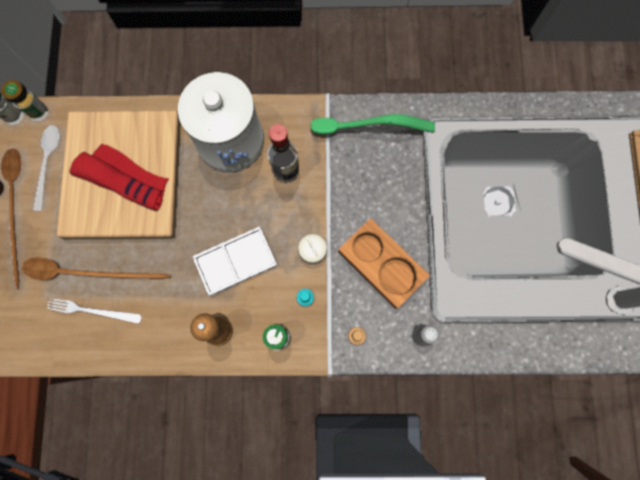

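View pics/side0.png

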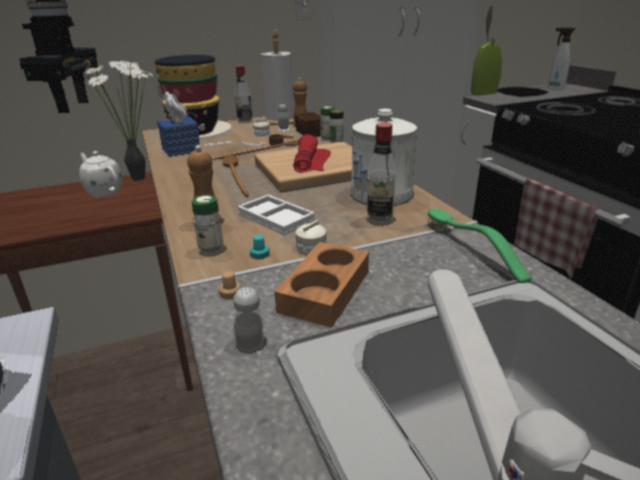

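The top view shows the tray at (234,261) and the block at (384,263), with its wide hole at (398,277) and narrow hole at (368,247). The mill is at (210,327), the salt at (428,335), the timer at (312,248), the jar at (276,337) and the bottle at (285,155).

There are two stopper candidates: cork/tan at top (357,336), side (229,285), and teal at top (305,297), side (259,246). The tan one fits "cork". I'll confirm it in a crop and fit precise poses from the silhouettes in both views.

```bash
cat > h.py <<'E'
from rig import *
import cv2,numpy as np
from scipy.optimize import minimize
def cyl(r,z0,z1,c=(0,0)):
    a=np.linspace(0,2*np.pi,40,endpoint=False)
    return np.array([[c[0]+r*np.cos(b),c[1]+r*np.sin(b),z] for z in(z0,z1) for b in a])
def box(x,y,z): return np.array([[i*x/2,j*y/2,k] for i in(-1,1) for j in(-1,1) for k in(0,z)])
M={"pepper_mill":[cyl(.029,0,.02),cyl(.024,.125,.158),cyl(.006,.158,.17)],
"salt_shaker":[np.vstack([cyl(.022,0,.074),cyl(.017,.088,.09)])],
"egg_timer":[cyl(.0295,0,.044)],"bottle_stopper":[cyl(.018,0,.016),cyl(.011,.016,.037)],
"cruet_block":[box(.092,.166,.04)],"odds_tray":[box(.088,.151,.02)],
"spice_jar":[cyl(.023,0,.106)],"sauce_bottle":[cyl(.0295,0,.12)]}
S=4
def render(n,p,c,z=0):
    m=np.zeros((480*S,640*S),np.uint8)
    yw=p[2] if len(p)>2 else 0
    Q=np.array([[np.cos(yw),-np.sin(yw),0],[np.sin(yw),np.cos(yw),0],[0,0,1]])
    for P in M[n]:
        X=(P@Q.T+[p[0],p[1],z])@c["R"].T+c["t"];u=X@c["camera_matrix"].T;u=u[:,:2]/u[:,2:]
        cv2.fillConvexPoly(m,cv2.convexHull(np.round((u+.5)*S).astype(np.int32)),1)
    return m
def masks(n,guess,caps,z=0):
    out={}
    for k,c in caps.items():
        q=c["camera_matrix"]@(c["R"]@np.array([guess[0],guess[1],z+.015])+c["t"]);q=q[:2]/q[2]
        for d in trace(k,n):
            ys,xs=np.nonzero(d["pixels"])
            if len(xs) and np.hypot(xs.mean()-q[0],ys.mean()-q[1])<45 and (n!="bottle_stopper" or np.hypot(xs.mean()-q[0],ys.mean()-q[1])<14):
                out[k]=cv2.resize(d["pixels"].astype(np.uint8),None,fx=S,fy=S,interpolation=cv2.INTER_NEAREST);break
    return out
def fit(n,g,caps,z=0):
    ms=masks(n,g,caps,z)
    def iou(p,k):
        r=render(n,p,caps[k],z);return (r&ms[k]).sum()/max(1,(r|ms[k]).sum())
    best=None
    x0=np.array(g,float);st=[.008,.008]+([.15] if len(g)>2 else [])
    sim=np.vstack([x0]+[x0+np.eye(len(g))[i]*st[i] for i in range(len(g))])
    if not ms: print(n,"no mask");return x0
    r=minimize(lambda p:-sum(iou(p,k) for k in ms),x0,method="Nelder-Mead",options=dict(initial_simplex=sim,xatol=2e-4,fatol=1e-4,maxiter=90))
    print(n,np.round(r.x,4),{k:round(float(iou(r.x,k)),3) for k in ms});return r.x
def capboth(): return {k:capture(k) for k in("top","side")}
def togo(x,y,z,s=None):
    s=s or read_state();d=np.array([x,y,z])-s["position"]
    return np.round(s["tcp_rot"].T@d*1000,1)
E
python3 - <<'E'
from h import *
caps=capboth()
# pots of both cameras together, then each camera alone
G={"pepper_mill":(.43,.363),"salt_shaker":(.414,-.049),"egg_timer":(.594,.169),"bottle_stopper":(.418,.081),
"cruet_block":(.562,.028,np.radians(135)),"odds_tray":(.573,.332,np.radians(-162)),"spice_jar":(.414,.243),"sauce_bottle":(.771,.228)}
for n,g in G.items():
    p=fit(n,g,caps)
    if n in("cruet_block","odds_tray"):
        off={"cruet_block":(.038,-.045),"odds_tray":(.0315,-.0415)}[n]
        for o in off:
            w=[p[0]-np.sin(p[2])*o,p[1]+np.cos(p[2])*o]
            print("  hole",np.round(w,4),"yaw",round(np.degrees(p[2]),1))
a=caps["top"]["color"][:,:,::-1];b=caps["side"]["color"][:,:,::-1]
A=cv2.resize(a[215:315,180:440],None,fx=3,fy=3,interpolation=cv2.INTER_CUBIC)
B=cv2.resize(b[220:310,200:350],None,fx=3,fy=3,interpolation=cv2.INTER_CUBIC)
C=cv2.resize(a[285:365,330:400],(330,270),interpolation=cv2.INTER_CUBIC)
row=np.hstack([B,C]);row=cv2.copyMakeBorder(row,0,0,0,780-row.shape[1],cv2.BORDER_CONSTANT)
cv2.imwrite("pics/crop1.png",np.vstack([A,row]))
E
```

```text
pepper_mill [0.4289 0.3647] {'top': 0.885}
salt_shaker [ 0.4166 -0.0432] {'top': 0.732, 'side': 0.755}
egg_timer [0.5939 0.175 ] {'top': 0.839, 'side': 0.711}
bottle_stopper [0.4171 0.0869] {'top': 0.922, 'side': 0.777}
cruet_block [0.5617 0.0323 2.3268] {'top': 0.965}
  hole [0.534  0.0062] yaw 133.3
  hole [0.5944 0.0631] yaw 133.3
odds_tray [ 0.5713  0.3356 -2.7244] {'top': 0.955, 'side': 0.955}
  hole [0.5841 0.3068] yaw -156.1
  hole [0.5545 0.3736] yaw -156.1
spice_jar [0.4143 0.2416] {'top': 0.923, 'side': 0.926}
sauce_bottle [0.7736 0.2334] {'top': 0.816, 'side': 0.684}
```

View pics/crop1.png

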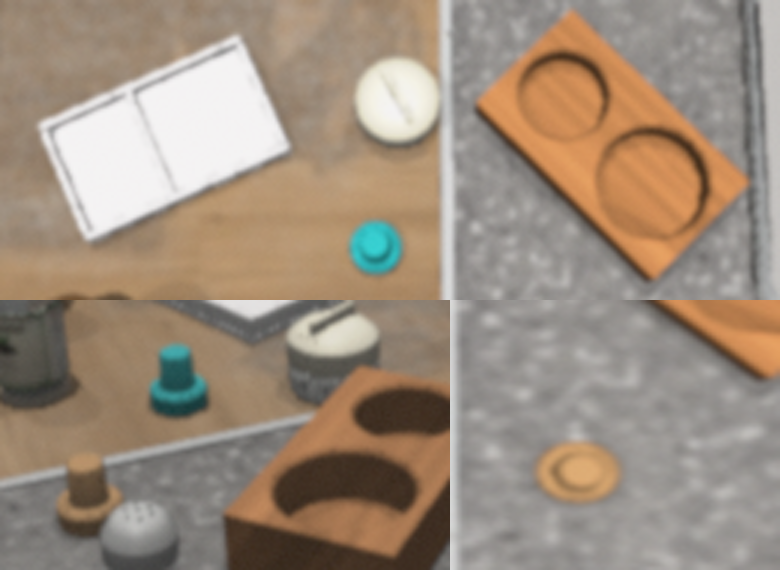

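The crop confirms it: the tan cork stopper at top (358,336) is the one meant and the teal one is the look-alike. The tray's larger compartment is the right one, and the block's wide hole is the lower right. Next I cross-check by back-projecting feature pixels from the top view.

Run:
```python
from h import *
c=capture("top");K,R,t=c["camera_matrix"],c["R"],c["t"]
o=-R.T@t
def bp(u,v,z):
    d=R.T@np.linalg.inv(K)@[u,v,1];return np.round((o+d*(z-o[2])/d[2])[:2],4)
for n,u,v,z in[("timer",312.3,248.3,.044),("salt",428.5,335,.088),("cork",357.8,336,.037),("wide",397.7,276,.04),("narrow",367.7,247.3,.04)]:print(n,bp(u,v,z))
# enlarged timer/salt refine by colour circle
im=c["color"].astype(int)
m=(im.min(2)>165);m[:, :296]=0;m[:,329:]=0;m[:230]=0;m[266:]=0
ys,xs=np.nonzero(m);print("timer px",xs.mean(),ys.mean(),bp((xs.min()+xs.max())/2,(ys.min()+ys.max())/2,.044),bp(xs.mean(),ys.mean(),.044))
hsv=cv2.cvtColor(c["color"],cv2.COLOR_RGB2HSV)
m=((hsv[...,1]>70)).astype(np.uint8);m[:320]=0;m[350:]=0;m[:,:340]=0;m[:,375:]=0
ys,xs=np.nonzero(m);print("cork px",xs.mean(),ys.mean(),bp(xs.mean(),ys.mean(),.016))
for k,ns in(("top",("pepper_mill","egg_timer","salt_shaker","bottle_stopper")),):
    for n in ns:
        for d in trace(k,n):
            ys,xs=np.nonzero(d["pixels"]);print(n,round(d["conf"],2),xs.min(),xs.max(),ys.min(),ys.max(),len(xs))
crop=cv2.resize(c["color"][305:355,170:250,::-1],None,fx=5,fy=5,interpolation=cv2.INTER_CUBIC)
crop2=cv2.resize(c["color"][310:360,400:460,::-1],None,fx=5,fy=5,interpolation=cv2.INTER_CUBIC)
cv2.imwrite("pics/crop2.png",np.hstack([crop,crop2]))
```

```text
timer [0.5898 0.1737]
salt [ 0.416  -0.0425]
cork [0.416  0.0854]
wide [0.5332 0.004 ]
narrow [0.5918 0.0622]
timer px 313.74776119402986 247.52089552238806 [0.5915 0.1723] [0.5914 0.1708]
cork px 356.65384615384613 335.6115384615385 [0.4173 0.0864]
pepper_mill 0.64 189 231 314 345 1041
egg_timer 0.97 298 326 235 264 648
egg_timer 0.74 413 439 326 347 443
salt_shaker 0.83 413 438 325 346 430
bottle_stopper 0.69 348 365 327 345 263
bottle_stopper 0.52 297 313 289 305 236
```

View pics/crop2.png

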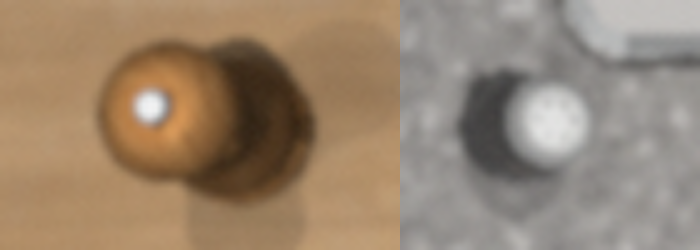

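The close view shows the mill's steel knob at about (200,326) and the salt's perforated top at (429,335). First move: turn the gripper so it closes across the tray.

```bash
python3 -m jog '0 0 0 0 0 0.163 87;0 0 0 0 0 0.163 87;0 0 0 0 0 0.163 87;0 0 0 0 0 0.163 87;0 0 0 0 0 0.163 87;0 0 0 0 0 0 87'
python3 - <<'E'
from h import *
c=capture("top");K,R,t=c["camera_matrix"],c["R"],c["t"]
o=-R.T@t
def bp(u,v,z):
    d=R.T@np.linalg.inv(K)@[u,v,1];return np.round((o+d*(z-o[2])/d[2])[:2],4)
print(bp(200,326.2,.168),bp(203.8,327,.14),bp(429.4,335,.088))
s=read_state();print(np.round(s["tcp_rot"],3).tolist(),s["force"])
print(togo(.592,.173,.243))
E
```

```text
time_s: 2.8
position: [0.2065, 0.5899, 0.2445]
tcp_rot: [[-0.409, 0.913, -0.0], [0.913, 0.409, -0.0], [0.0, -0.0, -1.0]]
force: [0.8, -0.1, -0.0]
opening: 1.002
grasp_force: 0.0
[0.4306 0.365 ] [0.4304 0.3647] [ 0.4159 -0.0442]
[[-0.409, 0.912, 0.0], [0.912, 0.409, 0.0], [-0.0, 0.0, -1.0]] [ 0.15085277  0.93334066 -0.10332654]
[-538.2  181.     1.6]
```

```bash
python3 -m jog '-45 15 0 0 0 0 87;-45 15 0 0 0 0 87;-45 15 0 0 0 0 87;-45 15 0 0 0 0 87;-45 15 0 0 0 0 87;-45 15 0 0 0 0 87;-45 15 0 0 0 0 87;-45 15 0 0 0 0 87;-45 15 0 0 0 0 87;-45 15 0 0 0 0 87;-45 15 0 0 0 0 87;-43 16 0 0 0 0 87'; python3 -m jog '0 0 0 0 0 0 87;0 0 0 0 0 0 87'; python3 -c "
from h import *
print(togo(.592,.173,.049),read_state()['joint_positions'])"
```

```text
time_s: 4.35
position: [0.5917, 0.1707, 0.2447]
tcp_rot: [[-0.409, 0.913, 0.0], [0.913, 0.409, 0.0], [0.0, 0.0, -1.0]]
force: [-0.4, 0.6, 0.3]
opening: 0.999
grasp_force: 0.0
time_s: 4.6
position: [0.59, 0.1722, 0.2442]
tcp_rot: [[-0.408, 0.913, -0.002], [0.913, 0.408, 0.0], [0.001, -0.001, -1.0]]
force: [0.4, 0.1, 0.0]
opening: 0.999
grasp_force: 0.0
[ -0.3   2.4 195.2] [ 5.85239286e+00  2.94647452e+01  8.36010307e+01  3.15199385e-02
  6.70183727e+01 -1.82147004e+01]
```

```bash
python3 -m jog '0 1 40 0 0 0 87;0 0 40 0 0 0 87;0 0 40 0 0 0 87;0 0 30 0 0 0 87;0 0 20 0 0 0 87;0 0 15 0 0 0 87;0 0 9 0 0 0 87;0 0 0 0 0 0 87'
python3 - <<'E'
from h import *
s=read_state();print(s['position'],s['force'])
c=capture("side");cv2.imwrite("pics/s1.png",cv2.resize(c["color"][130:330,180:440,::-1],None,fx=3,fy=3,interpolation=cv2.INTER_CUBIC))
E
```

```text
time_s: 5.6
position: [0.5913, 0.1728, 0.0504]
tcp_rot: [[-0.408, 0.913, -0.001], [0.913, 0.408, -0.0], [0.0, -0.001, -1.0]]
force: [0.3, -0.4, -0.1]
opening: 1.0
grasp_force: 0.0
[0.59127233 0.17282569 0.0503535 ] [ 0.27764515 -0.42196161 -0.13452287]
```

View pics/s1.png

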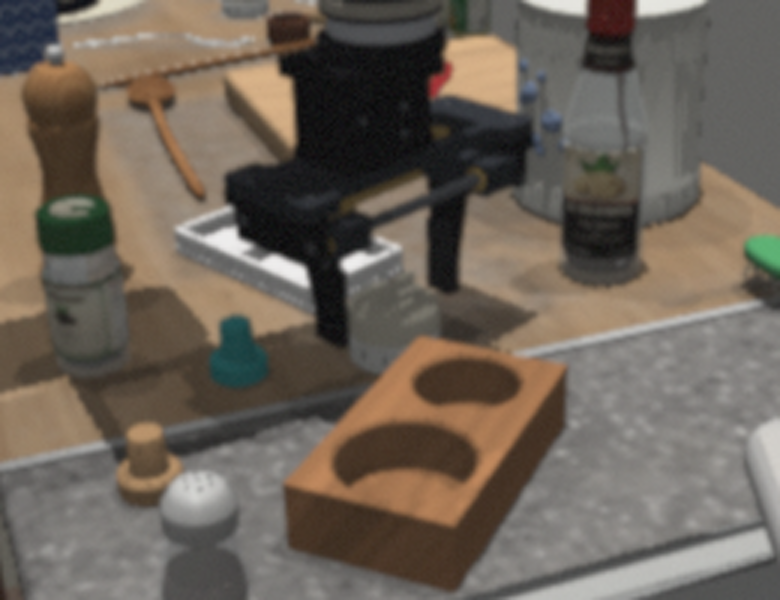

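The timer stands between the open fingers (crop (395,320)), so I close on it.

```bash
python3 -m jog '0 0 0 0 0 0 50;0 0 0 0 0 0 50;0 0 0 0 0 0 50;0 0 0 0 0 0 50;0 0 0 0 0 0 50;0 0 0 0 0 0 50'; python3 -m jog '0 0 -10 0 0 0 50;0 0 -20 0 0 0 50;0 0 -25 0 0 0 50;0 0 0 0 0 0 50'; python3 -c "
from h import *
print(togo(.584,.307,.11))"
```

```text
time_s: 6.4
position: [0.5919, 0.1725, 0.0507]
tcp_rot: [[-0.407, 0.914, 0.001], [0.914, 0.407, 0.0], [-0.0, 0.001, -1.0]]
force: [0.7, -0.2, 0.9]
opening: 0.632
grasp_force: 29.7
time_s: 6.9
position: [0.5931, 0.1726, 0.1076]
tcp_rot: [[-0.407, 0.913, 0.005], [0.914, 0.407, 0.001], [-0.001, 0.004, -1.0]]
force: [0.7, 0.6, -1.6]
opening: 0.625
grasp_force: 29.6
[126.4  46.4  -2.3]
```

Run:
```python
from h import *
caps=capboth()
for k in caps: print(k,[(np.round(d["at"],4),round(d["conf"],2)) for d in place_of(k,"egg_timer")])
fit("egg_timer",(.592,.173),{"side":caps["side"]},.057)
A=cv2.resize(caps["top"]["color"][190:300,250:370,::-1],(440,400),interpolation=cv2.INTER_CUBIC)
B=cv2.resize(caps["side"]["color"][170:270,270:360,::-1],(360,400),interpolation=cv2.INTER_CUBIC)
cv2.imwrite("pics/g1.png",np.hstack([A,B]))
```

```text
top []
side [(array([0.5961, 0.1694, 0.0579]), 0.95)]
egg_timer [0.5926 0.1693] {'side': 0.821}
```

View pics/g1.png

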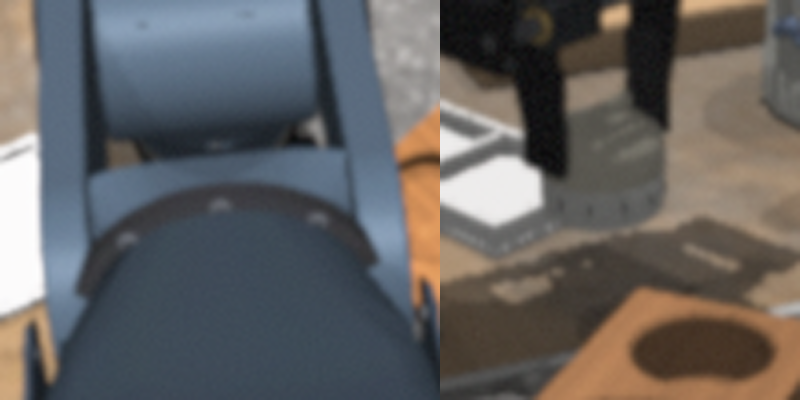

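The timer hangs upright and centred in the fingers (right half at (605,170)). Next I carry it to the larger compartment.

```bash
python3 -m jog '20 7 0 0 0 0 50;30 11 0 0 0 0 50;30 11 0 0 0 0 50;27 11 0 0 0 0 50;20 7 0 0 0 0 50;0 0 0 0 0 0 50;0 0 0 0 0 0 50;0 0 0 0 0 0 50'
python3 - <<'E'
from h import *
for i in range(3):
    caps=capboth();s=read_state()
    print(togo(.584,.308,.0555,s),s["position"])
for k in caps: print(k,[(np.round(d["at"],4),round(d["conf"],2)) for d in place_of(k,"egg_timer")])
fit("odds_tray",(.571,.335,-2.7244),{"top":caps["top"]})
fit("egg_timer",(.584,.308),{"side":caps["side"]},.057)
E
```

```text
time_s: 8.15
position: [0.5831, 0.3065, 0.1055]
tcp_rot: [[-0.406, 0.914, -0.0], [0.914, 0.406, -0.0], [-0.0, -0.001, -1.0]]
force: [0.9, 0.4, -1.8]
opening: 0.624
grasp_force: 29.6
[ 1.   1.4 50.1] [0.5831731  0.30655068 0.10560327]
[ 0.7  1.2 50.1] [0.58315882 0.30683622 0.10564157]
[ 0.4  1.2 50.1] [0.58307881 0.30713415 0.10562348]
top []
side [(array([0.5849, 0.3046, 0.058 ]), 0.76)]
odds_tray [ 0.5792  0.3285 -2.8261] {'top': 0.073}
egg_timer [0.5851 0.3069] {'side': 0.798}
```

```bash
python3 -m jog '1 1 15 0 0 0 50;0 0 15 0 0 0 50;0 0 10 0 0 0 50;0 0 6 0 0 0 50;0 0 3 0 0 0 50;0 0 0 0 0 0 50;0 0 0 0 0 0 50'
```

```text
time_s: 9.52
position: [0.5837, 0.309, 0.057]
tcp_rot: [[-0.407, 0.913, 0.001], [0.913, 0.407, 0.0], [-0.0, 0.001, -1.0]]
force: [-0.4, -0.1, -1.0]
opening: 0.627
grasp_force: 29.6
```

```bash
python3 -m jog '0 0 1 0 0 0 50;0 0 0 0 0 0 50;0 0 1 0 0 0 50;0 0 0 0 0 0 50;0 0 0 0 0 0 50'
```

```text
time_s: 10.15
position: [0.5835, 0.3089, 0.0557]
tcp_rot: [[-0.407, 0.913, 0.0], [0.913, 0.407, 0.0], [-0.0, 0.0, -1.0]]
force: [-1.7, -1.4, 5.3]
opening: 0.627
grasp_force: 30.0
```

Contact, so I release and lift clear.

```bash
python3 -m jog '0 0 0 0 0 0 60;0 0 0 0 0 0 66;0 0 0 0 0 0 80;0 0 0 0 0 0 80;0 0 0 0 0 0 80'; python3 -m jog '0 0 -15 0 0 0 80;0 0 -30 0 0 0 80;0 0 -50 0 0 0 80;0 0 -50 0 0 0 80;0 0 -40 0 0 0 80;0 0 0 0 0 0 80;0 0 0 0 0 0 80'; python3 -c "
from h import *
print(togo(.4165,.086,.043))"
```

```text
time_s: 10.78
position: [0.5834, 0.3089, 0.0544]
tcp_rot: [[-0.407, 0.914, -0.0], [0.914, 0.407, -0.0], [0.0, -0.0, -1.0]]
force: [-0.4, -0.3, 0.1]
opening: 0.908
grasp_force: 0.0
time_s: 11.65
position: [0.5828, 0.3087, 0.2397]
tcp_rot: [[-0.407, 0.913, -0.0], [0.913, 0.407, -0.0], [0.0, -0.0, -1.0]]
force: [-1.7, -0.0, 0.6]
opening: 0.923
grasp_force: 0.0
[-135.8 -242.4  196.8]
```

```bash
python3 -m jog '-17 -30 0 0 0 0 70;-17 -30 0 0 0 0 70;-17 -30 0 0 0 0 70;-17 -30 0 0 0 0 70;-17 -30 0 0 0 0 70;-17 -30 0 0 0 0 70;-17 -31 0 0 0 0 70;-17 -31 0 0 0 0 70;0 0 0 0 0 0 70;0 0 0 0 0 0 70;0 0 0 0 0 0 70'
python3 - <<'E'
from h import *
caps=capboth();s=read_state()
print(togo(.4165,.086,.043,s),s["position"])
for k in caps: print(k,[(np.round(d["at"],4),round(d["conf"],2)) for d in place_of(k,"bottle_stopper")+place_of(k,"egg_timer")])
fit("bottle_stopper",(.4165,.086),{"side":caps["side"]});fit("egg_timer",(.584,.308),caps,.005)
E
```

```text
time_s: 13.02
position: [0.4184, 0.0868, 0.2393]
tcp_rot: [[-0.408, 0.913, 0.0], [0.913, 0.408, 0.0], [0.0, 0.0, -1.0]]
force: [-0.3, 0.3, -0.0]
opening: 0.805
grasp_force: 0.0
[ -0.   -1.8 196.4] [0.41816354 0.08675411 0.23937043]
top [(array([0.4935, 0.1873, 0.0022]), 0.55), (array([0.5829, 0.3056, 0.0109]), 0.97), (array([0.4299, 0.3652, 0.0037]), 0.7)]
side [(array([ 4.188e-01,  8.410e-02, -1.000e-04]), 0.92), (array([ 0.498 ,  0.189 , -0.0029]), 0.62), (array([0.5822, 0.308 , 0.0071]), 0.73)]
bottle_stopper [0.4184 0.0865] {'side': 0.751}
egg_timer [0.5839 0.3105] {'top': 0.915, 'side': 0.776}
```

Timer well placed. Next I go down on the cork.

```bash
python3 -m jog '0 -1 40 0 0 0 70;0 0 40 0 0 0 70;0 0 40 0 0 0 70;0 0 35 0 0 0 70;0 0 25 0 0 0 70;0 0 12 0 0 0 70;0 0 4 0 0 0 70;0 0 0 0 0 0 70;0 0 0 0 0 0 70'; python3 -m jog '0 0 0 0 0 0 12;0 0 0 0 0 0 12;0 0 0 0 0 0 12;0 0 0 0 0 0 12;0 0 0 0 0 0 12;0 0 0 0 0 0 12;0 0 0 0 0 0 12;0 0 0 0 0 0 12'
```

```text
time_s: 14.6
position: [0.4173, 0.0858, 0.0443]
tcp_rot: [[-0.407, 0.913, 0.002], [0.913, 0.407, -0.0], [-0.001, 0.002, -1.0]]
force: [-0.0, 0.0, 0.3]
opening: 0.803
grasp_force: 0.0
time_s: 15.6
position: [0.4167, 0.0858, 0.0435]
tcp_rot: [[-0.407, 0.913, -0.0], [0.913, 0.407, -0.0], [0.0, -0.0, -1.0]]
force: [-0.0, 0.4, -0.1]
opening: 0.218
grasp_force: 29.9
```

```bash
python3 -m jog '0 0 -10 0 0 0 12;0 0 -25 0 0 0 12;0 0 -40 0 0 0 12;0 0 -45 0 0 0 12;0 0 -45 0 0 0 12;0 0 -25 0 0 0 12;0 0 0 0 0 0 12;0 0 0 0 0 0 12'; python3 -c "
from h import *
print(togo(.5545,.3736,.049))"
```

```text
time_s: 16.6
position: [0.4159, 0.0859, 0.233]
tcp_rot: [[-0.407, 0.914, -0.001], [0.914, 0.407, 0.0], [0.001, -0.001, -1.0]]
force: [-0.1, 0.2, -0.5]
opening: 0.218
grasp_force: 29.9
[206.3 243.9 183.9]
```

```bash
python3 -m jog '15 18 0 0 0 0 12;24 28 0 0 0 0 12;28 33 0 0 0 0 12;28 33 0 0 0 0 12;28 33 0 0 0 0 12;28 33 0 0 0 0 12;28 33 0 0 0 0 12;17 21 0 0 0 0 12;10 12 0 0 0 0 12;0 0 0 0 0 0 12;0 0 0 0 0 0 12;0 0 0 0 0 0 12'
python3 - <<'E'
from h import *
caps=capboth();s=read_state()
print(togo(.5545,.3736,.0485,s),s["position"],s["opening"],s["grasp_force"])
for k in caps: print(k,[(np.round(d["at"],4),round(d["conf"],2)) for d in place_of(k,"bottle_stopper")])
E
```

```text
time_s: 18.1
position: [0.5555, 0.3722, 0.2336]
tcp_rot: [[-0.406, 0.914, -0.001], [0.914, 0.406, -0.001], [-0.0, -0.001, -1.0]]
force: [-0.1, 1.2, -0.9]
opening: 0.219
grasp_force: 29.9
[  1.5  -0.7 185.4] [0.55574412 0.37249272 0.23387675] 0.2181969590093339 29.937261450395454
top [(array([0.4922, 0.1911, 0.0032]), 0.63), (array([0.4311, 0.3629, 0.001 ]), 0.17)]
side [(array([ 0.4971,  0.1876, -0.0029]), 0.55), (array([0.5596, 0.3673, 0.1913]), 0.47)]
```

```bash
python3 -m jog '2 -1 35 0 0 0 12;0 0 45 0 0 0 12;0 0 45 0 0 0 12;0 0 30 0 0 0 12;0 0 15 0 0 0 12;0 0 8 0 0 0 12;0 0 4 0 0 0 12;0 0 0 0 0 0 12;0 0 0 0 0 0 12'
```

```text
time_s: 19.42
position: [0.5547, 0.375, 0.0526]
tcp_rot: [[-0.407, 0.913, 0.002], [0.913, 0.407, 0.001], [0.0, 0.002, -1.0]]
force: [0.8, -0.7, -0.2]
opening: 0.216
grasp_force: 29.9
```

```bash
python3 -m jog '0 0 1 0 0 0 12;0 0 0 0 0 0 12;0 0 1 0 0 0 12;0 0 0 0 0 0 12;0 0 0 0 0 0 12'
```

```text
time_s: 20.05
position: [0.5541, 0.3747, 0.0495]
tcp_rot: [[-0.407, 0.913, -0.0], [0.913, 0.407, -0.0], [-0.0, -0.0, -1.0]]
force: [0.7, 0.5, -0.5]
opening: 0.216
grasp_force: 29.9
```

```bash
python3 -m jog '0 0 1 0 0 0 12;0 0 0 0 0 0 12;0 0 0 0 0 0 12'
```

```text
time_s: 20.42
position: [0.5542, 0.3747, 0.0486]
tcp_rot: [[-0.407, 0.913, 0.0], [0.913, 0.407, 0.0], [-0.0, 0.0, -1.0]]
force: [0.4, -0.2, 0.8]
opening: 0.213
grasp_force: 29.9
```

```bash
python3 -m jog '0 0 0 0 0 0 24;0 0 0 0 0 0 30;0 0 0 0 0 0 50;0 0 0 0 0 0 50;0 0 0 0 0 0 50'; python3 -m jog '0 0 -15 0 0 0 50;0 0 -30 0 0 0 50;0 0 -50 0 0 0 50;0 0 -50 0 0 0 50;0 0 -40 0 0 0 87;0 0 0 0 0 0 87;0 0 0 0 0 0 87'; python3 -c "
from h import *
print(togo(.416,-.0435,.063))"
```

```text
time_s: 21.05
position: [0.5541, 0.3747, 0.0485]
tcp_rot: [[-0.407, 0.914, -0.0], [0.914, 0.407, -0.0], [-0.0, -0.0, -1.0]]
force: [-0.4, -0.4, 0.5]
opening: 0.554
grasp_force: 0.0
time_s: 21.92
position: [0.5535, 0.3744, 0.2337]
tcp_rot: [[-0.407, 0.913, -0.001], [0.913, 0.407, -0.0], [-0.0, -0.001, -1.0]]
force: [0.5, -1.0, -0.7]
opening: 0.833
grasp_force: 0.0
[-325.8 -295.6  170.9]
```

```bash
python3 -m jog '-28 -25 0 0 0 0 87;-28 -25 0 0 0 0 87;-28 -25 0 0 0 0 87;-28 -25 0 0 0 0 87;-28 -25 0 0 0 0 87;-28 -25 0 0 0 0 87;-28 -25 0 0 0 0 87;-28 -25 0 0 0 0 87;-28 -25 0 0 0 0 87;-28 -25 0 0 0 0 87;-26 -26 0 0 0 0 87;-20 -20 0 0 0 0 87'; python3 -m jog '0 0 0 0 0 0 87;0 0 0 0 0 0 87'
python3 - <<'E'
from h import *
caps=capboth();s=read_state()
print(togo(.416,-.0435,.063,s),s["position"])
for k in caps: print(k,[(np.round(d["at"],4),round(d["conf"],2)) for d in place_of(k,"salt_shaker")+place_of(k,"bottle_stopper")])
fit("salt_shaker",(.416,-.0435),caps);fit("bottle_stopper",(.5545,.374),caps,.005)
E
```

```text
time_s: 23.42
position: [0.4146, -0.0443, 0.2323]
tcp_rot: [[-0.406, 0.914, -0.004], [0.914, 0.406, 0.001], [0.003, -0.003, -1.0]]
force: [-0.3, 0.9, 0.6]
opening: 1.001
grasp_force: 0.0
time_s: 23.68
position: [0.416, -0.043, 0.2329]
tcp_rot: [[-0.406, 0.914, -0.002], [0.914, 0.406, 0.001], [0.002, -0.001, -1.0]]
force: [-0.1, 0.5, 1.0]
opening: 0.998
grasp_force: 0.0
[ -0.8  -0.5 170.2] [ 0.41629913 -0.04265669  0.23317448]
top [(array([ 0.4161, -0.0498, -0.0007]), 0.74), (array([0.5561, 0.3711, 0.0044]), 0.59), (array([4.900e-01, 1.865e-01, 3.000e-04]), 0.49)]
side [(array([ 0.4137, -0.0502,  0.0009]), 0.68), (array([ 0.4966,  0.1888, -0.0025]), 0.91), (array([0.5561, 0.3734, 0.004 ]), 0.74)]
salt_shaker [ 0.4175 -0.0423] {'top': 0.538, 'side': 0.76}
bottle_stopper [0.5552 0.3767] {'top': 0.923, 'side': 0.616}
```

```bash
python3 -m jog '-3 -2 35 0 0 0 87;0 0 40 0 0 0 87;0 0 40 0 0 0 87;0 0 30 0 0 0 87;0 0 15 0 0 0 87;0 0 10 0 0 0 87;0 0 0 0 0 0 87;0 0 0 0 0 0 87'
python3 - <<'E'
from h import *
c=capture("side");cv2.imwrite("pics/s2.png",cv2.resize(c["color"][180:380,150:350,::-1],None,fx=3,fy=3,interpolation=cv2.INTER_CUBIC))
E
```

```text
time_s: 25.18
position: [0.4162, -0.0472, 0.0641]
tcp_rot: [[-0.407, 0.913, 0.001], [0.913, 0.407, -0.0], [-0.001, 0.001, -1.0]]
force: [-0.3, 0.8, -0.2]
opening: 1.003
grasp_force: 0.0
```

View pics/s2.png

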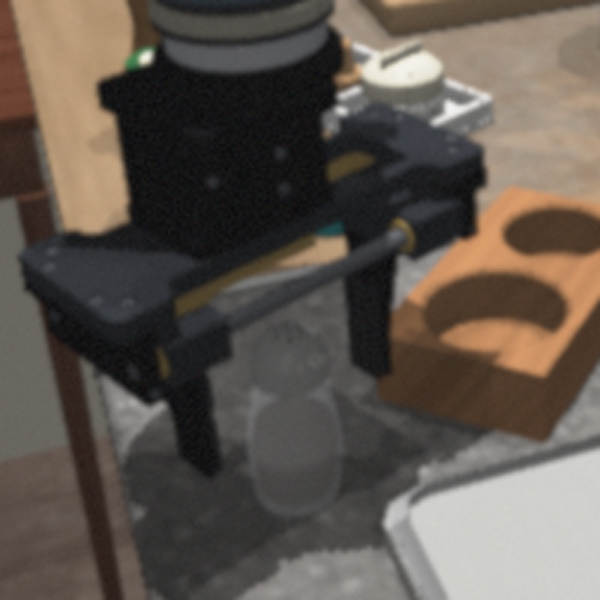

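The shaker (crop (293,430)) is between the fingers, so I close and lift.

```bash
python3 -m jog '0 0 0 0 0 0 34;0 0 0 0 0 0 34;0 0 0 0 0 0 34;0 0 0 0 0 0 34;0 0 0 0 0 0 34;0 0 0 0 0 0 34;0 0 0 0 0 0 34'; python3 -m jog '0 0 -10 0 0 0 34;0 0 -20 0 0 0 34;0 0 -30 0 0 0 34;0 0 -25 0 0 0 34;0 0 -15 0 0 0 34;0 0 0 0 0 0 34;0 0 0 0 0 0 34'
python3 - <<'E'
from h import *
print(togo(.593,.060,.16))
caps=capboth();fit("salt_shaker",(.416,-.045),{"side":caps["side"]},.1)
print([(np.round(d["at"],4),round(d["conf"],2)) for d in place_of("side","salt_shaker")])
E
```

```text
time_s: 26.1
position: [0.4157, -0.0471, 0.0635]
tcp_rot: [[-0.407, 0.914, -0.0], [0.914, 0.407, 0.0], [0.0, -0.0, -1.0]]
force: [0.2, -0.1, -1.3]
opening: 0.422
grasp_force: 29.6
time_s: 26.98
position: [0.4153, -0.0469, 0.1634]
tcp_rot: [[-0.407, 0.913, -0.001], [0.913, 0.407, 0.0], [0.0, -0.0, -1.0]]
force: [0.1, 0.1, -1.4]
opening: 0.421
grasp_force: 29.6
[ 25.4 205.8   3.3]
salt_shaker [ 0.4174 -0.0434] {'side': 0.731}
[(array([ 0.4139, -0.0504,  0.0987]), 0.94)]
```

```bash
python3 -m jog '2 16 0 0 0 0 34;3 28 0 0 0 0 34;4 32 0 0 0 0 34;4 32 0 0 0 0 34;4 32 0 0 0 0 34;4 32 0 0 0 0 34;3 22 0 0 0 0 34;1 12 0 0 0 0 34;0 0 0 0 0 0 34;0 0 0 0 0 0 34;0 0 0 0 0 0 34'
python3 - <<'E'
from h import *
caps=capboth();s=read_state();print(togo(.593,.060,.0715,s),s["position"])
print([(np.round(d["at"],4),round(d["conf"],2)) for d in place_of("side","salt_shaker")])
fit("cruet_block",(.5617,.031,2.3268),{"side":caps["side"]});fit("salt_shaker",(.593,.060),{"side":caps["side"]},.1)
cv2.imwrite("pics/s3.png",cv2.resize(caps["side"]["color"][180:330,240:440,::-1],None,fx=3.8,fy=3.8,interpolation=cv2.INTER_CUBIC))
E
```

```text
time_s: 28.55
position: [0.593, 0.0591, 0.1635]
tcp_rot: [[-0.406, 0.914, -0.001], [0.914, 0.406, -0.0], [0.0, -0.001, -1.0]]
force: [-0.1, 0.4, -0.9]
opening: 0.418
grasp_force: 29.6
[ 0.9  0.1 92.2] [0.59327376 0.05914495 0.16365932]
[(array([0.5922, 0.0566, 0.1019]), 0.6)]
cruet_block [0.5629 0.0302 2.343 ] {'side': 0.984}
salt_shaker [0.5976 0.0654] {'side': 0.684}
```

View pics/s3.png

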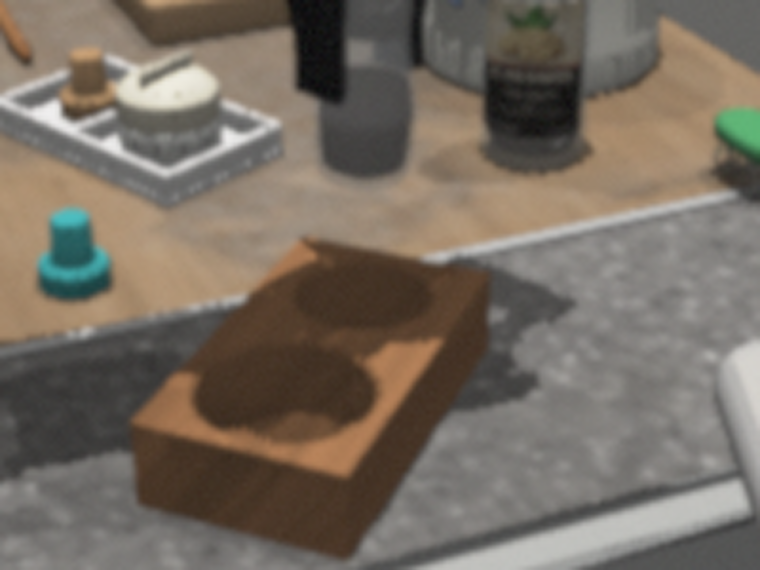

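The shaker hangs right above the narrow hole (base x≈366, hole (364,293)). Timer and cork stand well in the tray. I lower with a small correction.

```bash
python3 -m jog '1 2 20 0 0 0 34;0 0 20 0 0 0 34;0 0 15 0 0 0 34;0 0 12 0 0 0 34;0 0 10 0 0 0 34;0 0 8 0 0 0 34;0 0 4 0 0 0 34;0 0 0 0 0 0 34;0 0 0 0 0 0 34'; python3 -c "
from h import *
print(togo(.5945,.061,.0715))"
```

```text
time_s: 29.92
position: [0.5955, 0.0613, 0.0749]
tcp_rot: [[-0.407, 0.914, 0.001], [0.914, 0.407, -0.0], [-0.0, 0.001, -1.0]]
force: [0.4, -0.2, -1.5]
opening: 0.426
grasp_force: 29.6
[ 0.2 -1.   3.4]
```

```bash
python3 -m jog '0 0 1 0 0 0 34;0 0 1 0 0 0 34;0 0 0 0 0 0 34;0 0 1 0 0 0 34;0 0 0 0 0 0 34;0 0 0 0 0 0 34'
```

```text
time_s: 30.68
position: [0.5952, 0.0613, 0.0716]
tcp_rot: [[-0.407, 0.914, 0.0], [0.914, 0.407, 0.0], [-0.0, 0.0, -1.0]]
force: [0.8, -0.4, -0.1]
opening: 0.421
grasp_force: 29.6
```

```bash
python3 -m jog '0 0 0.5 0 0 0 34;0 0 0 0 0 0 34;0 0 0 0 0 0 34'
```

```text
time_s: 31.05
position: [0.5953, 0.0612, 0.0715]
tcp_rot: [[-0.407, 0.913, 0.0], [0.913, 0.407, -0.0], [-0.0, 0.0, -1.0]]
force: [-1.6, -0.9, 4.4]
opening: 0.428
grasp_force: 30.0
```

```bash
python3 -m jog '0 0 0 0 0 0 46;0 0 0 0 0 0 52;0 0 0 0 0 0 75;0 0 0 0 0 0 75;0 0 0 0 0 0 75'; python3 -m jog '0 0 -15 0 0 0 75;0 0 -30 0 0 0 75;0 0 -50 0 0 0 75;0 0 -50 0 0 0 75;0 0 -45 0 0 0 87;0 0 0 0 0 0 87;0 0 0 0 0 0 87'; python3 -c "
from h import *
print(togo(.430,.3635,.146))"
```

```text
time_s: 31.68
position: [0.5952, 0.0613, 0.0709]
tcp_rot: [[-0.407, 0.914, -0.0], [0.914, 0.407, 0.0], [0.0, -0.0, -1.0]]
force: [-0.7, 0.9, -0.6]
opening: 0.822
grasp_force: 0.0
time_s: 32.55
position: [0.5946, 0.0613, 0.2615]
tcp_rot: [[-0.407, 0.913, 0.0], [0.913, 0.407, -0.0], [-0.0, 0.0, -1.0]]
force: [-0.0, -0.3, -0.8]
opening: 0.992
grasp_force: 0.0
[343.  -27.4 115.4]
```

```bash
python3 -m jog '36 -3 0 0 0 0 87;36 -3 0 0 0 0 87;36 -3 0 0 0 0 87;36 -3 0 0 0 0 87;36 -3 0 0 0 0 87;36 -3 0 0 0 0 87;36 -3 0 0 0 0 87;36 -3 0 0 0 0 87;35 -2 0 0 0 0 87;20 -1 0 0 0 0 87;0 0 0 0 0 0 87;0 0 0 0 0 0 87'
python3 - <<'E'
from h import *
caps=capboth();s=read_state();print(togo(.430,.3635,.146,s),s["position"])
for k in caps: print(k,[(n,np.round(d["at"],4),round(d["conf"],2)) for n in("salt_shaker","pepper_mill") for d in place_of(k,n)])
cv2.imwrite("pics/s4.png",np.hstack([cv2.resize(caps["side"]["color"][100:270,160:280,::-1],None,fx=3,fy=3,interpolation=cv2.INTER_CUBIC),cv2.resize(caps["top"]["color"][215:315,330:440,::-1],(400,510),interpolation=cv2.INTER_CUBIC)]))
E
```

```text
time_s: 34.05
position: [0.4313, 0.3628, 0.2606]
tcp_rot: [[-0.406, 0.914, -0.001], [0.914, 0.406, -0.001], [-0.001, -0.001, -1.0]]
force: [0.3, -0.0, 0.6]
opening: 1.001
grasp_force: 0.0
[  1.5  -1.1 114.9] [0.43159872 0.36260149 0.26089192]
top [('salt_shaker', array([0.5955, 0.0584, 0.0062]), 0.83), ('pepper_mill', array([ 4.333e-01,  3.661e-01, -2.000e-04]), 0.95), ('pepper_mill', array([ 0.5642,  0.0271, -0.0008]), 0.73)]
side [('salt_shaker', array([0.591 , 0.059 , 0.0111]), 0.64), ('salt_shaker', array([0.5829, 0.304 , 0.0077]), 0.6)]
```

View pics/s4.png

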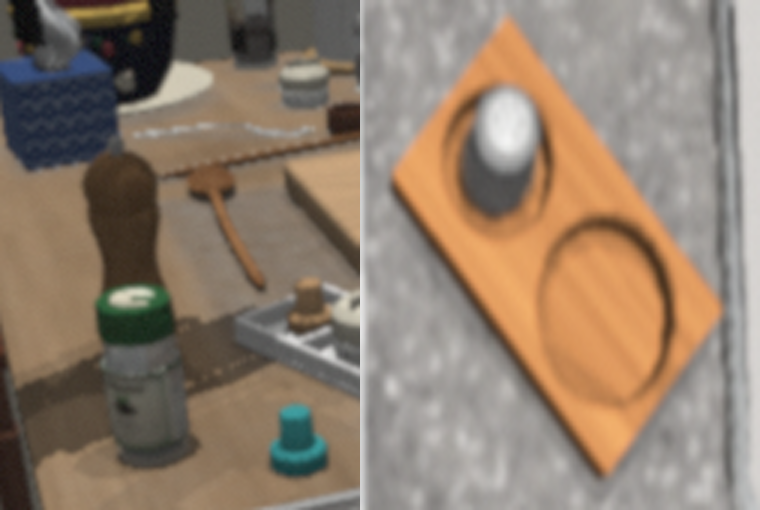

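The salt stands centred in the narrow hole. Next I go down on the mill's head.

```bash
python3 -m jog '1 -1 25 0 0 0 87;0 0 30 0 0 0 87;0 0 25 0 0 0 87;0 0 20 0 0 0 87;0 0 10 0 0 0 87;0 0 5 0 0 0 87;0 0 0 0 0 0 87;0 0 0 0 0 0 87'; python3 -m jog '0 0 0 0 0 0 38;0 0 0 0 0 0 38;0 0 0 0 0 0 38;0 0 0 0 0 0 38;0 0 0 0 0 0 38;0 0 0 0 0 0 38;0 0 0 0 0 0 38'
```

```text
time_s: 35.35
position: [0.4301, 0.3644, 0.1468]
tcp_rot: [[-0.407, 0.913, 0.001], [0.913, 0.407, 0.001], [0.0, 0.002, -1.0]]
force: [-0.4, -0.0, -0.2]
opening: 1.0
grasp_force: 0.0
time_s: 36.22
position: [0.4297, 0.3641, 0.146]
tcp_rot: [[-0.407, 0.913, 0.0], [0.913, 0.407, 0.0], [-0.0, 0.0, -1.0]]
force: [-0.1, -0.3, 0.6]
opening: 0.541
grasp_force: 30.0
```

```bash
python3 -m jog '0 0 -8 0 0 0 38;0 0 -17 0 0 0 38;0 0 -25 0 0 0 38;0 0 -30 0 0 0 38;0 0 -30 0 0 0 38;0 0 -20 0 0 0 38;0 0 -10 0 0 0 38;0 0 0 0 0 0 38;0 0 0 0 0 0 38'
python3 - <<'E'
from h import *
s=read_state();print(togo(.535,.0042,.154,s))
caps=capboth();print([(np.round(d["at"],4),round(d["conf"],2)) for d in place_of("side","pepper_mill")])
E
```

```text
time_s: 37.35
position: [0.429, 0.3638, 0.2851]
tcp_rot: [[-0.407, 0.913, -0.002], [0.913, 0.407, -0.001], [-0.0, -0.002, -1.0]]
force: [-0.9, 0.9, -1.7]
opening: 0.541
grasp_force: 30.0
[-371.6  -49.2  131.2]
[(array([0.4299, 0.3588, 0.142 ]), 0.77)]
```

```bash
python3 -m jog '-14 -2 0 0 0 0 38;-26 -3 0 0 0 0 38;-36 -5 0 0 0 0 38;-36 -5 0 0 0 0 38;-36 -5 0 0 0 0 38;-36 -5 0 0 0 0 38;-36 -5 0 0 0 0 38;-36 -5 0 0 0 0 38;-36 -5 0 0 0 0 38;-36 -5 0 0 0 0 38;-28 -3 0 0 0 0 38;-15 -1 0 0 0 0 38'; python3 -m jog '0 0 0 0 0 0 38;0 0 0 0 0 0 38;0 0 0 0 0 0 38;0 0 0 0 0 0 38'
python3 - <<'E'
from h import *
caps=capboth();s=read_state();print(togo(.535,.0042,.154,s),s["position"])
print([(np.round(d["at"],4),round(d["conf"],2)) for d in place_of("side","pepper_mill")])
cv2.imwrite("pics/s5.png",cv2.resize(caps["side"]["color"][130:330,230:430,::-1],None,fx=3,fy=3,interpolation=cv2.INTER_CUBIC))
E
```

```text
time_s: 39.0
position: [0.5359, 0.0032, 0.2859]
tcp_rot: [[-0.405, 0.914, -0.0], [0.914, 0.405, -0.0], [-0.0, -0.0, -1.0]]
force: [-0.5, 0.3, -1.2]
opening: 0.54
grasp_force: 30.0
time_s: 39.5
position: [0.5356, 0.0061, 0.2861]
tcp_rot: [[-0.408, 0.913, -0.0], [0.913, 0.408, 0.0], [0.0, -0.0, -1.0]]
force: [-0.0, 0.2, -1.1]
opening: 0.538
grasp_force: 30.0
[ -1.2  -1.3 132.1] [0.53570179 0.00584061 0.28610792]
[(array([0.5351, 0.0066, 0.1407]), 0.8)]
```

View pics/s5.png

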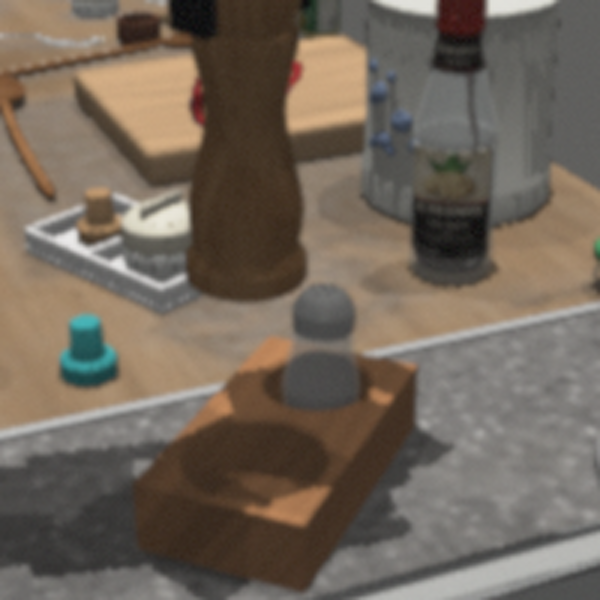

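The mill hangs upright over the wide hole (base x≈247, hole (253,462)). I lower it.

```bash
python3 -m jog '-1 -1 15 0 0 0 38;0 0 25 0 0 0 38;0 0 25 0 0 0 38;0 0 20 0 0 0 38;0 0 15 0 0 0 38;0 0 12 0 0 0 38;0 0 8 0 0 0 38;0 0 5 0 0 0 38;0 0 3 0 0 0 38;0 0 0 0 0 0 38;0 0 0 0 0 0 38'
```

```text
time_s: 41.02
position: [0.5356, 0.0039, 0.1584]
tcp_rot: [[-0.407, 0.913, 0.001], [0.913, 0.407, -0.0], [-0.0, 0.001, -1.0]]
force: [1.1, 0.4, -1.4]
opening: 0.539
grasp_force: 30.0
```

```bash
python3 -m jog '0 0 1 0 0 0 38;0 0 1 0 0 0 38;0 0 0 0 0 0 38;0 0 0 0 0 0 38;0 0 0 0 0 0 38'
```

```text
time_s: 41.65
position: [0.5353, 0.004, 0.1561]
tcp_rot: [[-0.407, 0.914, 0.0], [0.914, 0.407, -0.0], [-0.0, 0.0, -1.0]]
force: [-0.5, -0.5, -1.6]
opening: 0.544
grasp_force: 30.0
```

```bash
python3 -m jog '0 0 1 0 0 0 38;0 0 0 0 0 0 38;0 0 1 0 0 0 38;0 0 0 0 0 0 38;0 0 0 0 0 0 38'
```

```text
time_s: 42.28
position: [0.5354, 0.004, 0.154]
tcp_rot: [[-0.407, 0.913, 0.0], [0.913, 0.407, -0.0], [-0.0, 0.0, -1.0]]
force: [-0.1, 0.2, -1.0]
opening: 0.537
grasp_force: 30.0
```

```bash
python3 -m jog '0 0 0.6 0 0 0 38;0 0 0 0 0 0 38;0 0 0 0 0 0 38'
```

```text
time_s: 42.65
position: [0.5355, 0.0039, 0.154]
tcp_rot: [[-0.407, 0.913, 0.001], [0.913, 0.407, -0.0], [-0.001, 0.001, -1.0]]
force: [-1.2, 0.3, 6.2]
opening: 0.539
grasp_force: 30.0
```

```bash
python3 -m jog '0 0 0 0 0 0 54;0 0 0 0 0 0 60;0 0 0 0 0 0 80;0 0 0 0 0 0 80;0 0 0 0 0 0 80'; python3 -m jog '0 0 -15 0 0 0 80;0 0 -30 0 0 0 80;0 0 -40 0 0 0 80;45 0 -30 0 0 0 80;45 0 0 0 0 0 80;45 0 0 0 0 0 80;45 0 0 0 0 0 80;45 0 0 0 0 0 80;0 0 0 0 0 0 80;0 0 0 0 0 0 80'
python3 - <<'E'
from h import *
caps=capboth()
for k in caps: print(k,[(n,np.round(d["at"],4),round(d["conf"],2)) for n in M for d in place_of(k,n)])
a=cv2.resize(caps["side"]["color"][130:330,190:420,::-1],(400,348));b=cv2.resize(caps["top"]["color"][215:350,190:440,::-1],(400,216))
cv2.imwrite("pics/end.png",np.vstack([a,b]))
E
```

```text
time_s: 43.28
position: [0.5353, 0.004, 0.1533]
tcp_rot: [[-0.407, 0.913, -0.0], [0.913, 0.407, 0.0], [0.0, -0.0, -1.0]]
force: [0.3, 0.0, 0.4]
opening: 0.897
grasp_force: 0.0
time_s: 44.52
position: [0.4441, 0.2094, 0.2692]
tcp_rot: [[-0.408, 0.913, 0.002], [0.913, 0.408, -0.0], [-0.001, 0.001, -1.0]]
force: [0.1, -0.1, -0.5]
opening: 0.921
grasp_force: 0.0
top [('pepper_mill', array([0.5358, 0.0056, 0.0119]), 0.65), ('salt_shaker', array([0.5987, 0.0579, 0.0063]), 0.97), ('egg_timer', array([0.5845, 0.3059, 0.0126]), 0.71), ('bottle_stopper', array([0.5588, 0.372 , 0.0065]), 0.65), ('cruet_block', array([ 0.5601,  0.0276, -0.001 ]), 0.92), ('odds_tray', array([ 0.5719,  0.3292, -0.0021]), 0.85), ('sauce_bottle', array([ 0.7704,  0.2311, -0.0019]), 0.69)]
side [('pepper_mill', array([0.5342, 0.0017, 0.0088]), 0.79), ('pepper_mill', array([0.5626, 0.0318, 0.001 ]), 0.3), ('salt_shaker', array([0.5929, 0.0595, 0.008 ]), 0.59), ('egg_timer', array([0.5854, 0.3085, 0.0037]), 0.65), ('bottle_stopper', array([ 0.4961,  0.1845, -0.0008]), 0.59), ('bottle_stopper', array([0.5563, 0.3733, 0.0081]), 0.55), ('cruet_block', array([0.562 , 0.0265, 0.0025]), 0.83), ('odds_tray', array([0.57  , 0.3315, 0.0009]), 0.83), ('odds_tray', array([ 0.4148,  0.241 , -0.0032]), 0.65), ('spice_jar', array([ 0.4172,  0.2406, -0.    ]), 0.93), ('sauce_bottle', array([ 0.7704,  0.2258, -0.0011]), 0.82)]
```

View pics/end.png

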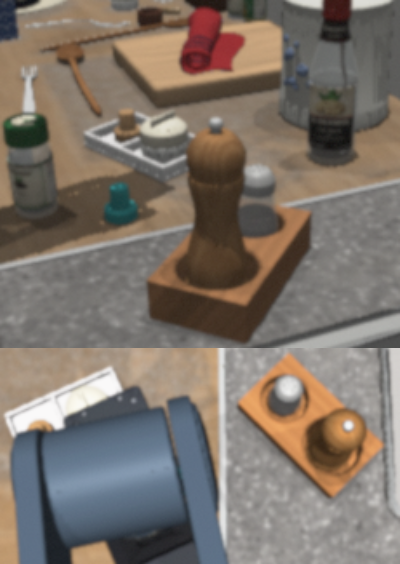

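All four things stand upright in their places: mill (218,230), salt (262,195), timer (163,137) and cork (125,125) in the side crop. The spice jar and sauce bottle haven't moved, and the arm is clear, so I hand in.

```bash
python3 -c "
from rig import *
print(hand_in())"
```

```text
the job is handed in; nothing more can be done
None
```

Job handed in after about 45 s of robot time: in the last pictures the mill, salt shaker, egg timer and cork stopper stand upright in their places and the spice jar and sauce bottle haven't moved, but the hand-in returned no verdict.

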